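# Close up the drill case

### The job

Close up the drill case on the bench: first fold the upright bit rack down flat into the case, then swing the hinged cover fully shut over it. Do it by pushing with the fingers only - never take the rack or the cover between the fingers - and leave everything standing around the case where it is.

Things in the scene. Friction and masses are not known exactly. Their poses are not given: they have to be found in the camera images.
- case: open grey sheet-steel case, fixed to the bench, 260 long (its x) x 200 wide (its y) x 55 high, walls 4. Origin: centre of its underside, on the bench; z up. The cover is hinged along the long rim at its +y side, the rack inside along the -y wall. The frame of the case is the frame for all its hinges (both hinge lines run along its x).
- rack (a joint): angle of the bit rack: 0 = folded flat inside the case (its plain face then on top, 33 mm above the bench, below the rim), about 1.57 = upright (stop at 1.65). Starts between 1.25 and 1.6. The stiff hinge holds it at any angle; moving it takes about 2 to 4 N near its free edge.
- rack_hinge (a point): middle of the rack's hinge line, 20 mm inside the outside of the -y wall, 30 mm above the bench. The rack is an aluminium plate 222 along the case's x, 120 from hinge line to free edge, 6 thick (3 each side of the hinge line). Folded, it reaches from here towards the case's +y. Upright, its plain face looks to the case's -y (push here), and a row of drill bits sits on the other face, standing out 12 mm.
- rack_mid (a point): centre of the rack plate, 60 mm from its hinge line; its x runs along the hinge line, its y from hinge to free edge, its z out of the plain face.
- cover (a joint): angle of the cover: 0 = shut flat on the case, 1.57 = standing upright on the +y rim, more = leaning outwards (stop at 2.1). Starts between 1.7 and 2.0. The stiff hinge holds it at any angle, so it must be pushed all the way; this takes about 3 to 5 N near its free edge.
- cover_hinge (a point): middle of the cover's hinge line, on the case's +y rim, 55 mm above the bench. The cover is a flat grey steel plate 266 along the case's x, 204 from hinge line to free edge, 6 thick; its outer face lies 7 mm off the hinge line (62 mm above the bench when shut). Shut, it reaches from here towards the case's -y, with a lip 14 deep turned down at its free edge. The upright rack blocks the cover.
- cover_mid (a point): centre of the cover plate, 100 mm from its hinge line; its x runs along the hinge line, its y from free edge to hinge, its z out of the outer face.
- slug: bystander, to be left alone: steel round bar offcut standing on end, 40 across, 60 tall. Origin: centre of its underside.
- chuck: bystander, to be left alone: small steel drill chuck standing on its base, 42 across, 62 tall. Origin: centre of its underside.
- oilcan: bystander, to be left alone: grey plastic bottle, 56 across, 150 tall. Origin: centre of its underside.
- spanner: bystander, to be left alone: steel spanner lying flat. Origin: the tool body, on the bench.
- jar: bystander, to be left alone: glass jar with a steel lid, 66 across, 75 tall. Origin: centre of its underside.
- angleblock: bystander, to be left alone: small steel L-shaped angle block, 50 x 50, 50 tall. Origin: centre of its underside.
- mug: bystander, to be left alone: white mug, 76 across, 90 tall. Origin: centre of its underside.

How it is judged:
On the way, in this order (a step that is already met when the one before it is completed fails the run):
1. the rack is folded flat while the cover is still open (value of joint rack below 0.06 rad and value of joint cover above 1.3 rad), for 0.2 s.
2. the cover is fully shut over the folded rack (value of joint cover below 0.04 rad and value of joint rack below 0.06 rad), for 0.2 s.
At the end, for the whole second after the job is handed in: the cover is shut to within 0.04 rad (8 mm at its free edge) over the rack, which lies flat to within 0.06 rad (7 mm at its free edge) (all of step 2); the robot touches nothing.
It fails at once if the cover is swung over the rack before the rack is folded down (value of joint cover below 1 rad and value of joint rack above 0.25 rad).
It fails at once if the rack is taken between the fingers (x of the grasp point in the frame of rack_mid between -0.11 and 0.11 m and y of the grasp point in the frame of rack_mid between -0.06 and 0.06 m and z of the grasp point in the frame of rack_mid between -0.003 and 0.003 m).
It fails at once if the cover is taken between the fingers (x of the grasp point in the frame of cover_mid between -0.13 and 0.13 m and y of the grasp point in the frame of cover_mid between -0.1 and 0.1 m and z of the grasp point in the frame of cover_mid between -0.003 and 0.003 m).
It fails at once if a bystander is lifted, knocked or moved by more than 25 mm (distance of any of slug, chuck, oilcan, spanner, jar, angleblock, mug from where it was at the start of the episode above 0.025 m).
It also fails if it takes over 72 s, if anything falls off the work surface, if the arm or the gripper's body presses on something with over 40 N, if the wrist force passes 120 N, or if a joint passes its speed limit or range.

### The arm

A 7-joint arm with a two-finger parallel gripper is mounted at the origin on the work surface. World frame = base frame: x ahead of the robot, y to its left, z up, the work surface at z = 0. Lengths are in m, angles in rad, forces in N, time in s.
With the tool pointing down it reaches from about 0.4 to 0.85 m from the base axis. Payload 10.4 kg.
Tool frame: the origin (TCP) lies between the finger pads; the fingertips stand tip_extent ahead of it and the grasp point (between the pads) lies 2 mm behind it (tip_extent is the distance from the TCP to the fingertips, in m); z points along the fingers, y is the direction in which the jaws open and shut (so a half turn about z gives the same grasp; the last joint's range is limited). The gripper opens to 87 mm and grips with 3 to 60 N. Pads are 19 mm wide; open, the fingers measure 117 mm over their backs; the gripper's body (75 mm by 190 mm) begins 51 mm behind the grasp point.
Start: joints at [-1.186, 0.332, -0.065, 1.46, 0.022, 1.35, -0.088], TCP at [0.248, 0.574, 0.24] pointing down, gripper open.
Joint ranges: [-2.6, 2.6], [-0.5, 2.12], [-1.47, 1.34], [0.16, 2.42], [-1.27, 4.41], [0.06, 2.06], [-2.6, 2.6]. Speed limits (rad/s): [2.22, 2.22, 2.79, 2.79, 3.14, 3.14, 3.14].

### API

Orientations are given as a unit quaternion [x, y, z, w].
In Python, from bench import read_state, camera, camera_params, close_job, tip_extent gives the robot as it stands. The module is installed in compiled form; this text tells all that it offers.
- The arm moves only by the tool send_rows, never from a script. Its argument "steps" is a list of rows, each a list of 7 numbers: the turn, a rotation vector about the tool's x, y, z in degrees, then the shift along the tool's x, y, z in m, then the gripper's target within -1 to 1 (shut at 1, half-way at 0, fully open at -1). In form: [[ax, ay, az, x, y, z, jaw], ...]. A call has exactly 10 rows; each row shifts and turns the pose as measured when the row begins, along the tool's axes as they then stand; what a row does not reach is not made up. A row lasts 1/10 s, in which the tool goes at most 50 mm and 8.59 degrees, less where a joint would pass 70% of its speed; a pose out of reach is approached as far as the arm can. A call with a gripper value outside its range is refused whole. The fingers move at their own pace and stop on an object; "force" is the grip in N (left out, the last holds). Time passes only in rows, so rows that do not move let the fingers close, or fill a call up. It gives the time, the measured TCP pose, the force and the opening at its end, in the units of the state.
- read_state(): the state, without advancing time (a new reading comes with each control period).
- camera(name): name is "scene" or "top"; returns (picture, depth): 420x560x3 uint8, blue, green, red; 420x560 float32, m along the optical axis (not along the pixel's ray), 0 where there is no reading.
- camera_params(name): a dict with "camera_matrix" (3x3 intrinsics, pixels), "world_from_camera" (4x4, takes a point from camera to world coordinates). Camera axes: x right, y down, z forward; pixel columns grow to the right and rows downward; lengths in m; the calibration is good to about 2 mm. A picture is of the moment at which its call begins. camera_params takes no time and is no camera call.
- close_job(): hands the job in, once; it reports no verdict.
The state is a dict: "time": time; "joint_positions": joint angles; "joint_vel": joint speeds; "joint_torque": joint torques, N m; "ee_pos": TCP position; "eef_rot": TCP orientation; "ft_force": force on the tool from outside, world axes, zero at the start; "torque": the same for the moment, N m; "width": finger opening in m.
Only numpy, scipy, OpenCV 4.12 (cv2) and the standard library are available. Lean on these libraries where they do the work, as an engineer would, in place of code of your own. Each camera call takes 0.05 s, during which the arm holds its last target.

## Working session

There is one attempt and no reset: what is moved stays moved. The work goes in short steps, Python scripts to look and compute and a tool call to move; the robot and the scene stay as the last step left them, time stands still between calls to the robot, and variables do not carry over. Pictures are saved under pics/ and viewed, and the job is handed in when it is done.

Besides the shell and the picture viewer there is one more tool, called by a JSON object that holds its "name" and its "arguments", one argument or row to a line. send_rows: Moves the arm, as the interface text tells. Its arguments: {"type":"object","properties":{"steps":{"type":"array"},"force":{"type":"number"}},"required":["steps"]}

```bash
mkdir -p pics
cat > h.py <<'E'
import numpy as np, cv2
from bench import *
E
python3 - <<'E'
from h import *
print(tip_extent if not callable(tip_extent) else tip_extent())
s=read_state()
for k,v in s.items(): print(k,np.round(v,4))
for n in("scene","top"):
    p,d=camera(n); cv2.imwrite(f"pics/{n}0.png",p); np.save(f"{n}0.npy",d)
    c=camera_params(n); print(n,np.round(c["camera_matrix"],1).tolist(),np.round(c["world_from_camera"],3).tolist())
E
```

```text
0.017
time 0.0
joint_positions [-1.1856  0.3329 -0.0647  1.4609  0.0216  1.3499 -0.0885]
joint_vel [ 0.0018 -0.0028  0.001   0.0007 -0.0001  0.0003  0.0001]
joint_torque [ 1.50000e-03 -6.23247e+01  2.56000e-02 -3.89892e+01 -6.12000e-02
  3.96000e-02  1.00000e-04]
ee_pos [0.2477 0.5734 0.2388]
eef_rot [ 2.025e-01  9.793e-01 -7.000e-04 -1.000e-04]
ft_force [ 0.2182 -0.1614  0.0308]
torque [ 0.0144 -0.0143 -0.0383]
width 0.0869
scene [[541.6, 0.0, 265.4], [0.0, 541.6, 214.6], [0.0, 0.0, 1.0]] [[0.115, 0.781, -0.614, 1.368], [0.993, -0.095, 0.065, -0.056], [-0.008, -0.618, -0.786, 1.086], [0.0, 0.0, 0.0, 1.0]]
top [[380.4, 0.0, 278.5], [0.0, 380.4, 211.4], [0.0, 0.0, 1.0]] [[-0.012, -0.995, 0.104, 0.523], [-1.0, 0.013, 0.012, 0.023], [-0.013, -0.104, -0.995, 0.757], [0.0, 0.0, 0.0, 1.0]]
```

View pics/scene0.png

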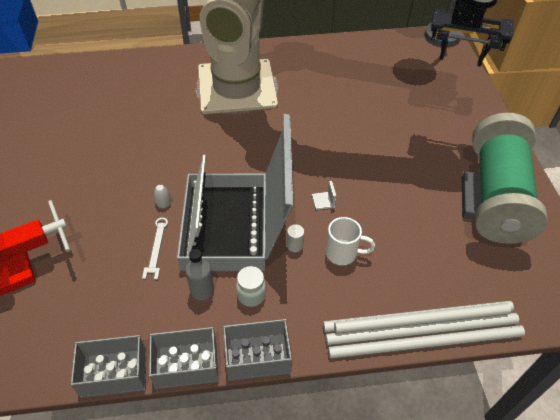

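View pics/top0.png

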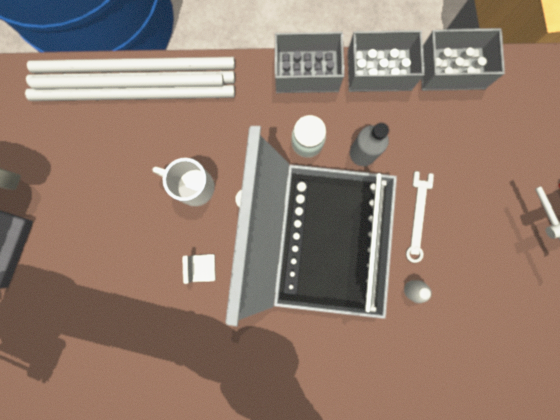

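The top view shows the case rim corners near (289,168), (396,172), (386,316), (276,308). The rack's edge runs along (380,178)-(370,310), and the cover's free edge along (254,128)-(233,322). The oilcan (370,145), jar (309,135), spanner (420,220), slug (418,291) and chuck (241,200, partly hidden by the cover) stand close by. Next I'll measure these.

```bash
cat >> h.py <<'E'
def ray(n,u,v,z):
    c=camera_params(n);K=c["camera_matrix"];T=c["world_from_camera"]
    d=T[:3,:3]@np.linalg.inv(K)@np.array([u,v,1.]);o=T[:3,3]
    return o+d*(z-o[2])/d[2]
def cloud(n,D):
    c=camera_params(n);K=c["camera_matrix"];T=c["world_from_camera"]
    v,u=np.mgrid[:D.shape[0],:D.shape[1]]
    P=np.stack([(u-K[0,2])/K[0,0]*D,(v-K[1,2])/K[1,1]*D,D],-1)
    return P@T[:3,:3].T+T[:3,3]
E
python3 - <<'E'
from h import *
for n,box in (("top",(110,110,460,340)),("scene",(130,100,400,320))):
    p=cv2.imread(f"pics/{n}0.png"); x0,y0,x1,y1=box
    c=cv2.resize(p[y0:y1,x0:x1],None,fx=2.2,fy=2.2,interpolation=cv2.INTER_CUBIC); cv2.imwrite(f"pics/{n}0z.png",c)
D=np.load("top0.npy");P=cloud("top",D)
for (u,v) in [(289,168),(396,172),(386,316),(276,308),(392,240),(380,180),(375,240),(370,305),(254,130),(243,220),(234,320),(260,220),(270,220)]:
    print((u,v),np.round(P[v,u],3),"rim ray",np.round(ray("top",u,v,.055),3))
# tall things
for n,z in (("table",0),): 
    print(np.round(np.median(P[350:400,300:400].reshape(-1,3),0),3))
E
```

```text
(289, 168) [0.678 0.011 0.057] rim ray [0.678 0.011 0.055]
(396, 172) [ 0.679 -0.205  0.002] rim ray [ 0.668 -0.189  0.055]
(386, 316) [ 0.396 -0.174 -0.   ] rim ray [ 0.405 -0.16   0.055]
(276, 308) [0.413 0.039 0.   ] rim ray [0.421 0.038 0.055]
(392, 240) [ 0.543 -0.192 -0.001] rim ray [ 0.541 -0.176  0.055]
(380, 180) [ 0.637 -0.136  0.144] rim ray [ 0.653 -0.159  0.055]
(375, 240) [ 0.539 -0.124  0.144] rim ray [ 0.542 -0.145  0.055]
(370, 305) [ 0.436 -0.115  0.131] rim ray [ 0.425 -0.132  0.055]
(254, 130) [0.688 0.061 0.252] rim ray [0.753 0.076 0.055]
(243, 220) [0.565 0.076 0.255] rim ray [0.582 0.097 0.055]
(234, 320) [0.436 0.088 0.256] rim ray [0.401 0.114 0.055]
(260, 220) [0.571 0.058 0.177] rim ray [0.581 0.066 0.055]
(270, 220) [0.575 0.045 0.129] rim ray [0.581 0.047 0.055]
[ 0.288 -0.099  0.001]
```

View pics/top0z.png

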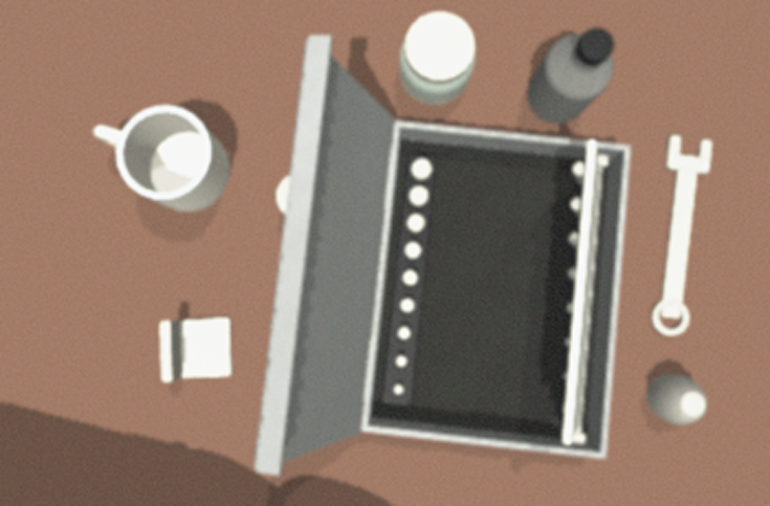

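View pics/scene0z.png

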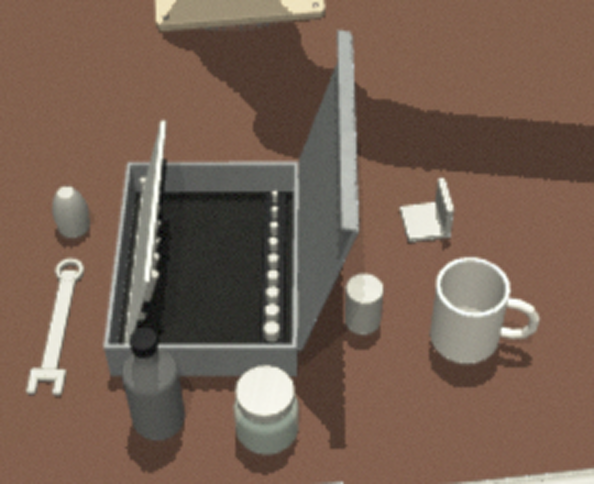

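```bash
cat >> h.py <<'E'
C=np.array([.543,-.075,0]);YAW=-.1072
ex=np.array([np.cos(YAW),np.sin(YAW),0]);ey=np.array([-np.sin(YAW),np.cos(YAW),0])
R=np.stack([ex,ey,[0,0,1]])
def cs(p): return (np.asarray(p)-C)@R.T
from scipy.spatial.transform import Rotation as Ro
def st():
    s=read_state();q=Ro.from_quat(s["eef_rot"]).as_matrix();p=s["ee_pos"]
    tip=p+q[:,2]*tip_extent if not callable(tip_extent) else p+q[:,2]*tip_extent()
    print("t",round(s["time"],2),"tcp",np.round(p,4),"tip case",np.round(cs(tip),4),"F case",np.round(R@s["ft_force"],1),"w",round(float(s["width"]),4))
    Rc=R@q; want=np.array([[0,1,0],[1,0,0],[0,0,-1.]]).T
    print(" rotvec to want (tool,deg)",np.round((Ro.from_matrix(Rc.T@want)).as_rotvec(degrees=True),2),"j",np.round(s["joint_positions"],2))
E
python3 - <<'E'
from h import *
for n in("top","scene"):
    Q=cs(cloud(n,np.load(f"{n}0.npy")));D=np.load(f"{n}0.npy")
    z=Q[...,2]
    ok=(D>0)&(np.abs(Q[...,0])<.3)&(np.abs(Q[...,1])<.32)
    rim=ok&(abs(z-.055)<.004)&(abs(Q[...,0])<.14)&(abs(Q[...,1])<.11)
    for nm,m in(("x+",Q[...,0]>.12),("x-",Q[...,0]<-.12),("y+",Q[...,1]>.09),("y-",Q[...,1]<-.09)):
        k=rim&m; 
        if k.sum(): print(n,"rim",nm,k.sum(),np.round(np.median(Q[k],0),4))
    k=ok&(z>.1)&(abs(Q[...,0])<.1)&(Q[...,1]>-.09)&(Q[...,1]<-.02); q=Q[k]
    if len(q): A=np.polyfit(q[:,1],q[:,2],1);print("rack",k.sum(),np.round([q[:,1].min(),q[:,1].max(),q[:,2].max()],3), "edge med",np.round(np.median(q[q[:,2]>q[:,2].max()-.012],0),3))
    k=ok&(z>.1)&(Q[...,1]>.08)&(abs(Q[...,0])<.135)&(Q[...,1]<.2); q=Q[k]; print("cover top",np.round(np.median(q[q[:,2]>q[:,2].max()-.012],0),3))
    k=(ok&(z>.02)&((Q[...,1]<-.11)|(Q[...,0]>.14)|(Q[...,1]>.17))).astype(np.uint8)
    N,L,S,_=cv2.connectedComponentsWithStats(k)
    for i in range(1,N):
        if S[i,4]>60: q=Q[L==i];print(n,"obj",S[i].tolist(),np.round(np.percentile(q,3,axis=0),3),np.round(np.percentile(q,97,axis=0),3))
st()
E
```

```text
top rim x+ 294 [0.1275 0.0042 0.0557]
top rim x- 308 [-0.1274  0.0028  0.056 ]
top rim y+ 415 [-0.0027  0.1003  0.0564]
top rim y- 431 [-0.0024 -0.0955  0.0558]
rack 771 [-0.062 -0.039  0.15 ] edge med [-0.003 -0.045  0.146]
cover top [-0.003  0.152  0.254]
top obj [185, 74, 49, 22, 859] [0.267 0.232 0.021] [0.298 0.317 0.047]
top obj [275, 74, 39, 16, 470] [0.293 0.073 0.022] [0.3   0.14  0.071]
top obj [291, 116, 35, 40, 1089] [0.163 0.042 0.028] [0.218 0.097 0.078]
top obj [350, 122, 39, 43, 1150] [ 0.154 -0.064  0.028] [ 0.196 -0.018  0.152]
top obj [164, 158, 49, 47, 1122] [0.044 0.247 0.023] [0.115 0.318 0.092]
top obj [183, 256, 9, 28, 229] [-0.103  0.266  0.022] [-0.056  0.278  0.053]
top obj [406, 281, 25, 22, 441] [-0.097 -0.172  0.025] [-0.062 -0.143  0.064]
scene rim x+ 218 [0.13   0.0204 0.0545]
scene rim x- 112 [-0.1246  0.0155  0.0536]
scene rim y+ 206 [0.0372 0.1022 0.055 ]
scene rim y- 157 [ 0.0201 -0.0937  0.0542]
rack 390 [-0.06  -0.036  0.15 ] edge med [ 0.006 -0.044  0.144]
cover top [0.017 0.154 0.252]
scene obj [328, 181, 8, 23, 111] [-0.103  0.268  0.024] [-0.053  0.281  0.053]
scene obj [154, 185, 16, 19, 239] [-0.084 -0.176  0.024] [-0.059 -0.141  0.063]
scene obj [326, 217, 35, 44, 1134] [0.047 0.25  0.023] [0.12  0.318 0.091]
scene obj [293, 224, 11, 24, 215] [0.045 0.17  0.023] [0.082 0.194 0.063]
scene obj [185, 249, 29, 48, 963] [ 0.175 -0.065  0.025] [ 0.211 -0.016  0.151]
scene obj [236, 266, 30, 37, 878] [0.174 0.043 0.025] [0.228 0.099 0.078]
scene obj [324, 317, 45, 13, 340] [0.27  0.233 0.021] [0.299 0.318 0.048]
scene obj [268, 319, 18, 13, 124] [0.296 0.113 0.023] [0.3   0.141 0.071]
t 0.1 tcp [0.2477 0.5735 0.2389] tip case [-0.363   0.6131  0.2219] F case [ 0.1  0.7 -0.6] w 0.0873
 rotvec to want (tool,deg) [-6.000e-02  5.000e-02  7.278e+01] j [-1.19  0.33 -0.06  1.46  0.02  1.35 -0.09]
```

{"name": "send_rows", "arguments": {
  "steps": [
    [0, 0, 7.3, 0, 0, -0.012, 1],
    [0, 0, 7.3, 0, 0, -0.012, 1],
    [0, 0, 7.3, 0, 0, -0.012, 1],
    [0, 0, 7.3, 0, 0, -0.012, 1],
    [0, 0, 7.3, 0, 0, -0.012, 1],
    [0, 0, 7.3, 0, 0, -0.012, 1],
    [0, 0, 7.3, 0, 0, -0.012, 1],
    [0, 0, 7.3, 0, 0, -0.012, 1],
    [0, 0, 7.3, 0, 0, -0.012, 1],
    [0, 0, 7.3, 0, 0, -0.012, 1]
  ],
  "force": 20
}}

```text
time: 1.1
ee_pos: [0.247, 0.5715, 0.3561]
eef_rot: [0.761, 0.648, -0.006, 0.004]
ft_force: [-0.7, -0.1, -0.3]
width: 0.0152
```

```bash
python3 -c "
from h import *
st()"
```

```text
t 1.1 tcp [0.247  0.5715 0.3561] tip case [-0.3635  0.6109  0.3391] F case [-0.7 -0.2 -0.3] w 0.0152
 rotvec to want (tool,deg) [-0.19  0.83 -3.03] j [-1.32  0.31  0.11  1.26 -0.03  1.59 -1.37]
```

{"name": "send_rows", "arguments": {
  "steps": [
    [0, 0.4, -1.5, -0.035, 0.017, 0, 1],
    [0, 0.4, -1.5, -0.035, 0.017, 0, 1],
    [0, 0, 0, -0.035, 0.017, 0, 1],
    [0, 0, 0, -0.035, 0.017, 0, 1],
    [0, 0, 0, -0.035, 0.017, 0, 1],
    [0, 0, 0, -0.035, 0.017, 0, 1],
    [0, 0, 0, -0.035, 0.017, 0, 1],
    [0, 0, 0, -0.035, 0.017, 0, 1],
    [0, 0, 0, -0.035, 0.017, 0, 1],
    [0, 0, 0, -0.035, 0.017, 0, 1]
  ]
}}

```text
time: 2.1
ee_pos: [0.375, 0.1939, 0.3524]
eef_rot: [0.743, 0.67, -0.004, -0.002]
ft_force: [0.7, 0.3, 0.5]
width: 0.0005
```

```bash
python3 -c "
from h import *
st()"
```

```text
t 2.1 tcp [0.375  0.1939 0.3524] tip case [-0.1959  0.2493  0.3354] F case [0.7 0.4 0.5] w 0.0005
 rotvec to want (tool,deg) [-0.43  0.2   0.23] j [-1.01 -0.19  0.36  1.77  0.06  1.56 -0.75]
```

{"name": "send_rows", "arguments": {
  "steps": [
    [0, 0, 0, -0.034, 0.018, 0, 1],
    [0, 0, 0, -0.034, 0.018, 0, 1],
    [0, 0, 0, -0.034, 0.018, 0, 1],
    [0, 0, 0, -0.034, 0.018, 0, 1],
    [0, 0, 0, -0.034, 0.018, 0, 1],
    [0, 0, 0, -0.034, 0.018, 0, 1],
    [0, 0, 0, -0.034, 0.018, 0, 1],
    [0, 0, 0, -0.034, 0.018, 0, 1],
    [0, 0, 0, -0.034, 0.018, 0, 1],
    [0, 0, 0, 0, 0, 0, 1]
  ]
}}

```text
time: 3.1
ee_pos: [0.5057, -0.1473, 0.3507]
eef_rot: [0.744, 0.668, -0.004, -0.002]
ft_force: [-0.4, -0.5, 0.7]
width: 0.0006
```

```bash
python3 -c "
from h import *
st()"
```

```text
t 3.1 tcp [ 0.5057 -0.1473  0.3507] tip case [-0.0294 -0.076   0.3337] F case [-0.3 -0.5  0.7] w 0.0006
 rotvec to want (tool,deg) [-0.43  0.2  -0.05] j [-0.7   0.08  0.97  1.57 -0.06  1.53  0.16]
```

{"name": "send_rows", "arguments": {
  "steps": [
    [0, 0, 0, -0.007, 0, 0.02, 1],
    [0, 0, 0, -0.007, 0, 0.03, 1],
    [0, 0, 0, -0.002, 0, 0.03, 1],
    [0, 0, 0, 0, 0, 0.03, 1],
    [0, 0, 0, 0, 0, 0.03, 1],
    [0, 0, 0, 0, 0, 0.03, 1],
    [0, 0, 0, 0, 0, 0.03, 1],
    [0, 0, 0, 0, 0, 0.02, 1],
    [0, 0, 0, 0, 0, 0, 1],
    [0, 0, 0, 0, 0, 0, 1]
  ]
}}

```text
time: 4.1
ee_pos: [0.5003, -0.1603, 0.1213]
eef_rot: [0.744, 0.668, -0.004, -0.004]
ft_force: [0.0, 0.4, 0.6]
width: 0.0007
```

```bash
python3 -c "
from h import *
st()
p,d=camera('top');cv2.imwrite('pics/top1.png',p)
p,d=camera('scene');cv2.imwrite('pics/scene1.png',p)"
```

```text
t 4.1 tcp [ 0.5003 -0.1603  0.1213] tip case [-0.0335 -0.0894  0.1043] F case [-0.   0.4  0.6] w 0.0007
 rotvec to want (tool,deg) [-0.66  0.09 -0.02] j [-0.56  0.31  0.92  1.89 -0.27  1.08  0.36]
```

View pics/scene1.png

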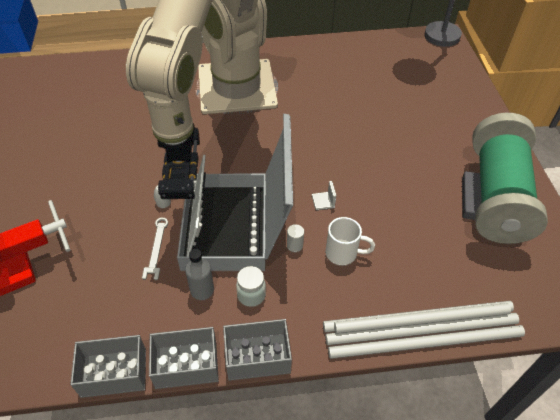

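View pics/top1.png

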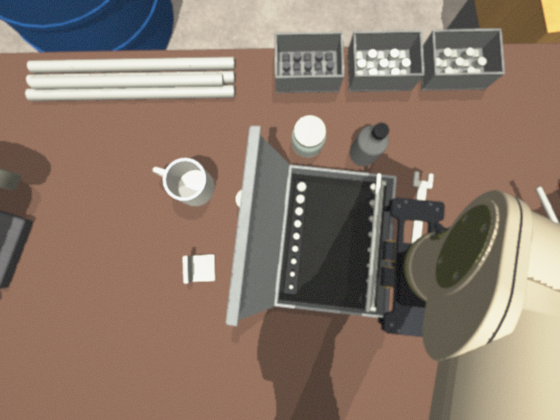

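The scene picture shows the shut fingers at about (180,190), on the -y side of the rack. The top picture has them at (385,260), with nothing else in the way. Now I'll push the rack over along its arc.

{"name": "send_rows", "arguments": {
  "steps": [
    [0, 0, 0, 0.008, 0, -0.006, 1],
    [0, 0, 0, 0.01, 0, -0.006, 1],
    [0, 0, 0, 0.01, 0, 0.001, 1],
    [0, 0, 0, 0.01, 0, 0.003, 1],
    [0, 0, 0, 0.01, 0, 0.005, 1],
    [0, 0, 0, 0.01, 0, 0.008, 1],
    [0, 0, 0, 0.008, 0, 0.008, 1],
    [0, 0, 0, 0.008, 0, 0.011, 1],
    [0, 0, 0, 0.007, 0, 0.012, 1],
    [0, 0, 0, 0, 0, 0, 1]
  ]
}}

```text
time: 5.2
ee_pos: [0.5121, -0.0722, 0.0858]
eef_rot: [0.744, 0.669, -0.001, -0.002]
ft_force: [-0.1, 0.2, 0.0]
width: 0.0004
```

```bash
python3 -c "
from h import *
st()
p,d=camera('scene');cv2.imwrite('pics/scene2.png',cv2.resize(p[100:320,130:400],None,fx=2.2,fy=2.2))"
```

```text
t 5.2 tcp [ 0.5121 -0.0722  0.0858] tip case [-0.0311 -0.0006  0.0688] F case [-0.2  0.2  0. ] w 0.0004
 rotvec to want (tool,deg) [-0.26 -0.02  0.07] j [-0.69  0.33  0.87  1.95 -0.3   1.    0.21]
```

View pics/scene2.png

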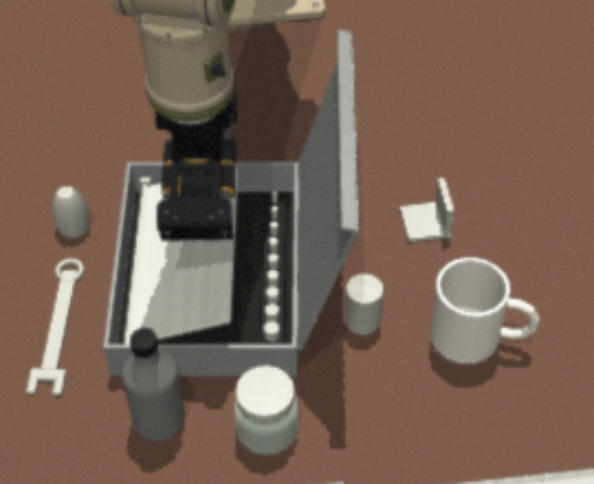

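The rack (crop (130,180)-(235,335)) is moving with the fingers and is partly down. I'll keep pushing it down slowly.

{"name": "send_rows", "arguments": {
  "steps": [
    [0, 0, 0, 0.002, 0, 0.006, 1],
    [0, 0, 0, 0.002, 0, 0.006, 1],
    [0, 0, 0, 0.001, 0, 0.006, 1],
    [0, 0, 0, 0, 0, 0.005, 1],
    [0, 0, 0, 0, 0, 0.004, 1],
    [0, 0, 0, 0, 0, 0.004, 1],
    [0, 0, 0, 0, 0, 0.003, 1],
    [0, 0, 0, 0, 0, 0.002, 1],
    [0, 0, 0, 0, 0, 0.002, 1],
    [0, 0, 0, 0, 0, 0.001, 1]
  ]
}}

```text
time: 6.25
ee_pos: [0.5134, -0.0688, 0.0504]
eef_rot: [0.745, 0.667, 0.001, -0.004]
ft_force: [-7.0, 1.3, 13.7]
width: 0.0003
```

```bash
python3 -c "
from h import *
st()"
```

```text
t 6.25 tcp [ 0.5134 -0.0688  0.0504] tip case [-0.0302  0.0031  0.0334] F case [-7.1  0.6 13.7] w 0.0003
 rotvec to want (tool,deg) [-0.31 -0.36 -0.16] j [-0.65  0.39  0.82  1.97 -0.37  0.93  0.25]
```

{"name": "send_rows", "arguments": {
  "steps": [
    [0, 0, 0, 0, 0, 0.002, 1],
    [0, 0, 0, 0, 0, 0.001, 1],
    [0, 0, 0, 0, 0, -0.01, 1],
    [0, 0, 0, 0, 0, -0.03, 1],
    [0, 0, 0, -0.01, 0, -0.045, 1],
    [0, 0, 0, -0.02, 0, -0.045, 1],
    [0, 0, 0, -0.03, 0, -0.045, 1],
    [0, 0, 0, -0.03, 0, -0.045, 1],
    [0, 0, 0, -0.03, 0, -0.045, 1],
    [0, 0, 0, -0.03, 0, -0.04, 1]
  ]
}}

```text
time: 7.25
ee_pos: [0.4969, -0.2121, 0.3461]
eef_rot: [0.744, 0.669, -0.001, -0.008]
ft_force: [0.7, -0.3, 0.0]
width: 0.0004
```

Run:
```python
from h import *
st()
for n in("top","scene"):
    p,D=camera(n);cv2.imwrite(f'pics/{n}3.png',p)
    Q=cs(cloud(n,D));z=Q[...,2]
    for a,b in((-.07,-.05),(-.03,-.01),(.01,.03)):
        k=(D>0)&(abs(Q[...,0])<.1)&(Q[...,1]>a)&(Q[...,1]<b)&(z<.12)&(z>.01)
        if k.sum()>20: print(n,(a,b),k.sum(),np.round(np.percentile(z[k],[10,50,90]),4))
    k=(D>0)&(z>.1)&(Q[...,1]>.08)&(abs(Q[...,0])<.135)&(Q[...,1]<.2)&(z<.27); q=Q[k]; print("cover top",np.round(np.median(q[q[:,2]>q[:,2].max()-.012],0),3))
```

```text
t 7.25 tcp [ 0.4969 -0.2121  0.3461] tip case [-0.0314 -0.1411  0.3291] F case [ 0.7 -0.2  0. ] w 0.0004
 rotvec to want (tool,deg) [-0.76 -0.51  0.07] j [-0.58  0.16  1.04  1.54 -0.14  1.54  0.35]
top (-0.07, -0.05) 1125 [0.0326 0.0342 0.0357]
top (-0.03, -0.01) 1120 [0.0326 0.0341 0.0357]
top (0.01, 0.03) 1110 [0.0325 0.0341 0.0357]
cover top [-0.003  0.152  0.254]
scene (-0.07, -0.05) 494 [0.0299 0.0325 0.0358]
scene (-0.03, -0.01) 520 [0.0298 0.0324 0.0349]
scene (0.01, 0.03) 523 [0.0298 0.0326 0.0354]
cover top [0.015 0.154 0.252]
```

View pics/top3.png

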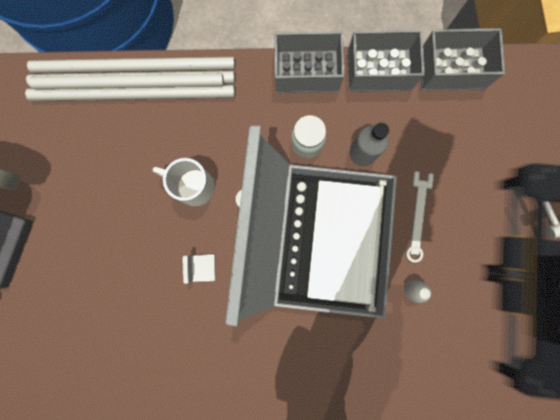

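View pics/scene3.png

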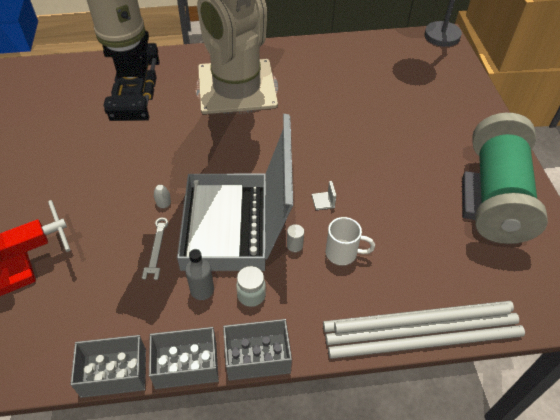

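The top picture shows the rack flat: white plate at (345,240), 34 mm high along its whole width. The cover is still open, and nothing around the case has moved. Now I'll go over the cover to its outer side.

{"name": "send_rows", "arguments": {
  "steps": [
    [0, 0, 0, 0.03, 0, -0.01, 1],
    [0, 0, 0, 0.04, 0, 0, 1],
    [0, 0, 0, 0.04, 0, 0, 1],
    [0, 0, 0, 0.04, 0, 0, 1],
    [0, 0, 0, 0.04, 0, 0, 1],
    [0, 0, 0, 0.04, 0, 0, 1],
    [0, 0, 0, 0.04, 0, 0, 1],
    [0, 0, 0, 0.04, 0, 0, 1],
    [0, 0, 0, 0.03, 0, 0, 1],
    [0, 0, 0, 0, 0, 0, 1]
  ]
}}

```text
time: 8.35
ee_pos: [0.5358, 0.1314, 0.3594]
eef_rot: [0.749, 0.663, -0.001, -0.004]
ft_force: [-0.4, 1.1, -0.9]
width: 0.0002
```

```bash
python3 -c "
from h import *
st()"
```

```text
t 8.35 tcp [0.5358 0.1314 0.3594] tip case [-0.0294  0.2045  0.3424] F case [-0.5  1.1 -0.9] w 0.0002
 rotvec to want (tool,deg) [-0.41 -0.26 -0.84] j [-1.    0.15  0.79  1.48 -0.11  1.56 -0.34]
```

{"name": "send_rows", "arguments": {
  "steps": [
    [0, 0, -0.4, 0, 0, 0.025, 1],
    [0, 0, -0.4, 0, 0, 0.03, 1],
    [0, 0, 0, 0, 0, 0.03, 1],
    [0, 0, 0, 0, 0, 0.025, 1],
    [0, 0, 0, 0, 0, 0.008, 1],
    [0, 0, 0, -0.008, 0, 0, 1],
    [0, 0, 0, -0.01, 0, 0, 1],
    [0, 0, 0, -0.01, 0, 0, 1],
    [0, 0, 0, -0.01, 0, 0, 1],
    [0, 0, 0, -0.01, 0, 0, 1]
  ]
}}

```text
time: 9.35
ee_pos: [0.5304, 0.0803, 0.241]
eef_rot: [0.744, 0.668, 0.002, -0.003]
ft_force: [-0.0, 4.2, 3.7]
width: 0.0006
```

```bash
python3 -c "
from h import *
st()
p,d=camera('scene');cv2.imwrite('pics/scene4.png',p)"
```

```text
t 9.35 tcp [0.5304 0.0803 0.241 ] tip case [-0.0291  0.1532  0.224 ] F case [-0.5  4.1  3.7] w 0.0006
 rotvec to want (tool,deg) [-0.1  -0.41  0.03] j [-0.95  0.15  0.8   1.73 -0.12  1.31 -0.23]
```

View pics/scene4.png

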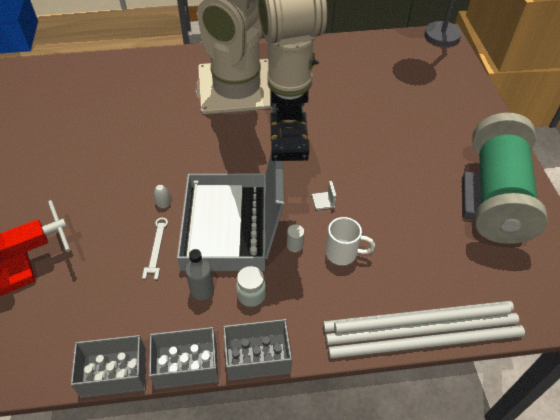

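The scene picture shows the cover moving with the fingers, its free edge now at about (278,185). The push takes about 4 N. I'll continue along the arc.

{"name": "send_rows", "arguments": {
  "steps": [
    [0, 0, 0, -0.013, 0, 0, 1],
    [0, 0, 0, -0.013, 0, 0, 1],
    [0, 0, 0, -0.013, 0, 0, 1],
    [0, 0, 0, -0.012, 0, 0, 1],
    [0, 0, 0, -0.012, 0, 0.001, 1],
    [0, 0, 0, -0.013, 0, 0.002, 1],
    [0, 0, 0, -0.013, 0, 0.003, 1],
    [0, 0, 0, -0.013, 0, 0.004, 1],
    [0, 0, 0, -0.013, 0, 0.006, 1],
    [0, 0, 0, -0.012, 0, 0.007, 1]
  ]
}}

```text
time: 10.4
ee_pos: [0.5154, -0.056, 0.2159]
eef_rot: [0.744, 0.668, 0.003, -0.003]
ft_force: [0.3, 2.4, -0.0]
width: 0.0005
```

```bash
python3 -c "
from h import *
st()"
```

```text
t 10.4 tcp [ 0.5154 -0.056   0.2159] tip case [-0.0295  0.0161  0.1989] F case [-0.   2.4 -0. ] w 0.0005
 rotvec to want (tool,deg) [-0.07 -0.51  0.02] j [-0.79  0.13  0.9   1.81 -0.12  1.25  0.03]
```

{"name": "send_rows", "arguments": {
  "steps": [
    [0, 0, 0, -0.014, 0, 0.01, 1],
    [0, 0, 0, -0.013, 0, 0.012, 1],
    [0, 0, 0, -0.01, 0, 0.012, 1],
    [0, 0, 0, -0.01, 0, 0.012, 1],
    [0, 0, 0, -0.007, 0, 0.012, 1],
    [0, 0, 0, -0.006, 0, 0.012, 1],
    [0, 0, 0, -0.005, 0, 0.012, 1],
    [0, 0, 0, -0.004, 0, 0.012, 1],
    [0, 0, 0, -0.003, 0, 0.01, 1],
    [0, 0, 0, -0.002, 0, 0.006, 1]
  ]
}}

```text
time: 11.4
ee_pos: [0.5035, -0.1448, 0.0988]
eef_rot: [0.746, 0.665, -0.0, -0.001]
ft_force: [-0.2, 0.5, 0.5]
width: 0.0004
```

```bash
python3 -c "
from h import *
st()
p,d=camera('scene');cv2.imwrite('pics/scene5.png',p)"
```

```text
t 11.4 tcp [ 0.5035 -0.1448  0.0988] tip case [-0.0318 -0.0736  0.0818] F case [-0.2  0.5  0.5] w 0.0004
 rotvec to want (tool,deg) [-0.09 -0.07 -0.42] j [-0.57  0.33  0.89  1.93 -0.3   1.03  0.34]
```

View pics/scene5.png

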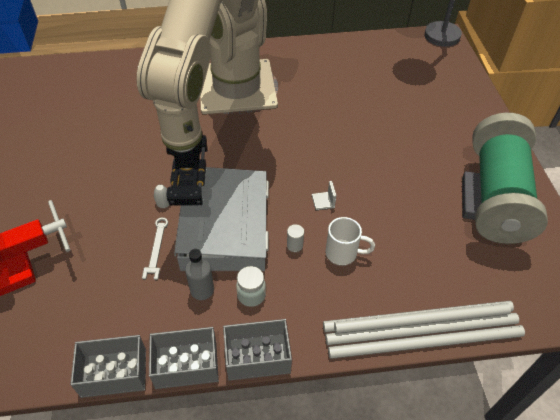

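The cover (scene (225,215)) is almost shut, and the bystanders are where they were. Next I'll press it down onto its stop.

{"name": "send_rows", "arguments": {
  "steps": [
    [0, 0, 0, 0, 0, 0.004, 1],
    [0, 0, 0, 0, 0, 0.004, 1],
    [0, 0, 0, 0, 0, 0.004, 1],
    [0, 0, 0, 0, 0, 0.003, 1],
    [0, 0, 0, 0, 0, 0.003, 1],
    [0, 0, 0, 0, 0, 0.002, 1],
    [0, 0, 0, 0, 0, 0.002, 1],
    [0, 0, 0, 0, 0, 0.002, 1],
    [0, 0, 0, 0, 0, 0.002, 1],
    [0, 0, 0, 0, 0, 0.001, 1]
  ]
}}

```text
time: 12.45
ee_pos: [0.5039, -0.145, 0.0788]
eef_rot: [0.747, 0.665, 0.002, -0.005]
ft_force: [-6.0, 0.7, 10.9]
width: 0.0005
```

```bash
python3 -c "
from h import *
st()"
```

```text
t 12.45 tcp [ 0.5039 -0.145   0.0788] tip case [-0.0314 -0.0736  0.0618] F case [-6.   0.1 10.9] w 0.0005
 rotvec to want (tool,deg) [-0.21 -0.55 -0.44] j [-0.54  0.37  0.87  1.94 -0.34  0.99  0.37]
```

The tip has stopped at 61.8 mm with 11 N on it, which matches the 62 mm expected when shut. I'll press once more, then lift away clear.

{"name": "send_rows", "arguments": {
  "steps": [
    [0, 0, 0, 0, 0, 0.002, 1],
    [0, 0, 0, 0, 0, 0.001, 1],
    [0, 0, 0, 0, 0, -0.01, 1],
    [0, 0, 0, 0, 0, -0.03, 1],
    [0, 0, 0, -0.01, 0, -0.04, 1],
    [0, 0, 0, -0.02, 0, -0.04, 1],
    [0, 0, 0, -0.03, 0, -0.04, 1],
    [0, 0, 0, -0.03, 0, -0.04, 1],
    [0, 0, 0, -0.02, 0, -0.02, 1],
    [0, 0, 0, 0, 0, 0, 1]
  ]
}}

```text
time: 13.45
ee_pos: [0.491, -0.2594, 0.3071]
eef_rot: [0.746, 0.666, 0.004, -0.005]
ft_force: [1.1, -0.4, -0.1]
width: 0.0008
```

Run:
```python
from h import *
st()
for n in("top","scene"):
    p,D=camera(n);cv2.imwrite(f'pics/{n}6.png',p)
    Q=cs(cloud(n,D));z=Q[...,2]
    for a,b in((-.095,-.07),(-.03,-.01),(.06,.09)):
        k=(D>0)&(abs(Q[...,0])<.12)&(Q[...,1]>a)&(Q[...,1]<b)&(z<.12)
        if k.sum()>20: print(n,(a,b),k.sum(),np.round(np.percentile(z[k],[10,50,90]),4))
    ok=(D>0)&(np.abs(Q[...,0])<.3)&(np.abs(Q[...,1])<.32)
    k=(ok&(z>.02)&(z<.2)&((Q[...,1]<-.11)|(Q[...,0]>.14)|(Q[...,1]>.17))).astype(np.uint8)
    N,L,S,_=cv2.connectedComponentsWithStats(k)
    for i in range(1,N):
        if S[i,4]>60: q=Q[L==i];print(n,"obj",S[i].tolist(),np.round(np.percentile(q,3,axis=0),3),np.round(np.percentile(q,97,axis=0),3))
```

```text
t 13.45 tcp [ 0.491  -0.2594  0.3071] tip case [-0.032  -0.1887  0.2901] F case [ 1.2 -0.3 -0.1] w 0.0008
 rotvec to want (tool,deg) [-0.15 -0.69 -0.3 ] j [-0.45  0.22  1.02  1.58 -0.2   1.46  0.47]
top (-0.095, -0.07) 1837 [0.061  0.0626 0.0641]
top (-0.03, -0.01) 1459 [0.0611 0.0626 0.064 ]
top (0.06, 0.09) 2164 [0.0611 0.0626 0.0641]
top obj [185, 74, 49, 22, 852] [0.268 0.232 0.021] [0.298 0.318 0.047]
top obj [275, 74, 39, 16, 469] [0.293 0.074 0.021] [0.3   0.14  0.071]
top obj [291, 116, 35, 40, 1088] [0.163 0.042 0.029] [0.218 0.097 0.078]
top obj [351, 122, 38, 43, 1153] [ 0.154 -0.064  0.028] [ 0.196 -0.018  0.152]
top obj [164, 158, 49, 47, 1128] [0.044 0.247 0.023] [0.115 0.318 0.092]
top obj [236, 189, 13, 23, 224] [0.04  0.171 0.045] [0.076 0.191 0.063]
top obj [183, 256, 9, 28, 229] [-0.103  0.266  0.021] [-0.057  0.278  0.053]
top obj [406, 280, 25, 23, 442] [-0.097 -0.172  0.024] [-0.062 -0.142  0.064]
scene (-0.095, -0.07) 799 [0.0583 0.0609 0.0638]
scene (-0.03, -0.01) 647 [0.0585 0.0611 0.0637]
scene (0.06, 0.09) 929 [0.0586 0.0613 0.064 ]
scene obj [328, 181, 8, 23, 116] [-0.1    0.268  0.021] [-0.053  0.281  0.054]
scene obj [154, 185, 16, 20, 243] [-0.084 -0.176  0.021] [-0.058 -0.141  0.063]
scene obj [326, 217, 35, 44, 1137] [0.047 0.25  0.023] [0.12  0.318 0.091]
scene obj [293, 224, 11, 25, 218] [0.046 0.17  0.024] [0.082 0.194 0.063]
scene obj [185, 249, 29, 47, 957] [ 0.174 -0.065  0.025] [ 0.211 -0.016  0.15 ]
scene obj [236, 266, 30, 37, 882] [0.173 0.043 0.024] [0.228 0.099 0.078]
scene obj [324, 317, 45, 14, 362] [0.27  0.231 0.02 ] [0.299 0.318 0.047]
scene obj [266, 319, 20, 13, 130] [0.296 0.113 0.023] [0.3   0.141 0.071]
```

View pics/top6.png

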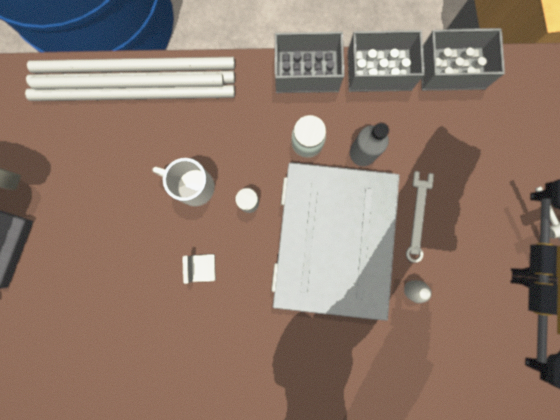

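View pics/scene6.png

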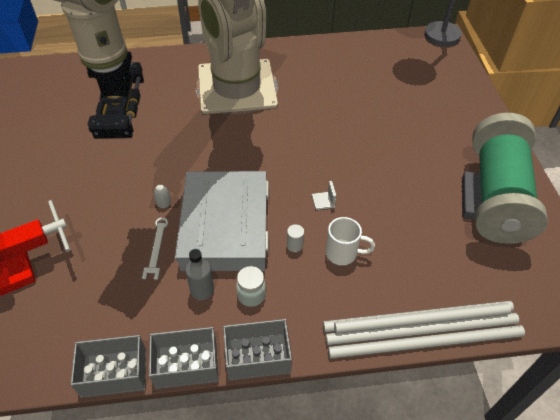

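Both pictures show the cover flat and shut: top (337,240), 62.6 mm high from hinge to free edge. Every bystander is where it started, and the gripper is clear in the air at the right edge of the top view.

```bash
python3 -c "
from h import *
close_job();st()"
```

```text
the job is handed in; nothing more can be done
the job is handed in; nothing more can be done
```

The drill case is closed and handed in at about 13.5 s of the 72 s allowed. I pushed with shut fingers only: first the rack down flat, then the cover over from its outer side and down onto its stop.

What the last checks showed:
- **Rack:** after folding it measured about 34 mm high in the top view and 32.5 mm in the scene view, even from hinge to free edge (33 mm expected). The cover was still at about 1.83 rad. I couldn't measure the rack again once the cover hid it.
- **Cover:** its outer face is flat at 62.6 mm (top) and 61.1 mm (scene) from hinge to free edge (62 mm expected). The two views differ by 1.5 mm, within the stated calibration of about 2 mm.
- **Bystanders:** the oilcan, jar, mug, angle block, chuck and slug measured within about 3 mm of their starting positions. The spanner lies too low for that measurement, so I checked it only by eye; it looks unmoved.
- **Robot:** the gripper is about 0.29 m above the bench beside the case, with only about 1 N reading on the tool. At the ends of the moves I read at most about 16 N, while seating the rack.

No check failed. `close_job()` gives no verdict, and the state could not be read after handing in.

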